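# Restock the sprung relay magazine

### The arm

A 6-joint arm with a two-finger parallel gripper is mounted at the origin on the work surface. World frame = base frame: x ahead of the robot, y to its left, z up, the work surface at z = 0. Lengths are in m, angles in rad, forces in N, time in s.
With the tool pointing down it reaches from about 0.35 to 0.875 m from the base axis. Payload 4.2 kg.
Tool frame: the origin (TCP) lies midway between the tips of the shut fingers; the grasp point (between the pads) lies 19 mm behind it (manip.tcp_to_grasp is the distance from the TCP to the grasp point, in m); z points along the fingers, y is the line along which they close (so a half turn about z gives the same grasp; the last joint's range is limited). The gripper opens to 85 mm and grips with 20 to 120 N. Pads are 22 mm wide; open, the fingers measure 114 mm over their backs; the gripper's body (76 mm by 85 mm) begins 54 mm behind the grasp point. The pads swing forward as they close: fully open they stand 13 mm farther back than shut.
Start: joints at [1.413, 0.385, 0.008, 0, -1.194, -0.259], TCP at [0.253, 0.571, 0.231] pointing down, gripper open.
Joint ranges: [-3.14, 3.14], [-1.21, 2.06], [-1.07, 1.41], [-3.16, 2.05], [-2.99, -0.16], [-3.1, 3.1]. Speed limits (rad/s): [2.79, 2.79, 3.14, 3.14, 3.14, 3.14].

### API

Orientations are given as a rotation vector (axis times angle).
In Python, from cell import manip, snapshot gives the robot as it stands.
- The arm moves only by the shell command python3 -m crank 'ROWS' [FORCE]. ROWS is JSON, a list of rows, each an object with "slide": the shift along the tool's x, y, z in mm, a list of three; "rot": the turn, a rotation vector about the tool's x, y, z in rad, a list of three; "grip": the closure, from 0 (fully open) to 1 (shut). In form: [{"slide": [x, y, z], "rot": [ax, ay, az], "grip": grip}, ...]. A call has 1 to 8 rows; each row is the pose to reach, as a shift and turn from the pose commanded when the call began, along the tool's axes at that moment; what a row does not reach only later rows make up. A row lasts 1/8 s, in which the tool goes at most 62.5 mm and 10.7 degrees, less where a joint would pass 70% of its speed; a pose out of reach is approached as far as the arm can. A call with a gripper value outside its range is refused whole. The fingers move at their own pace and stop on an object; FORCE is the grip in N (left out, the last holds). Time passes only in rows, so rows that repeat a pose let the fingers close. It gives the time, the measured TCP pose, the force, the opening and the grip force at its end, in the units of the state.
- manip.observe(): the state, without advancing time (a new reading comes with each control period).
- snapshot(name): name is "side" or "top" or "wrist"; returns a dict with "pixels" (384x512x3 uint8, blue, green, red), "z_map" (384x512 float32, m along the optical axis (not along the pixel's ray), 0 where there is no reading), "fx", "fy", "cx", "cy" (pixels), "rvec" (rotation vector, rad) and "tvec" (3), from world to camera coordinates, as OpenCV has them; the wrist camera has in their place "T_tool_cam" (4x4, takes a point from camera to tool coordinates, whose origin is the TCP and whose axes are the flange's). Camera axes: x right, y down, z forward; pixel columns grow to the right and rows downward; lengths in m; the calibration is good to about 2 mm. A picture is of the moment at which its call begins: read the wrist's pose just before it.
- manip.job_done(): hands the job in; it is judged then, once.
The state is a dict: "time": time; "joint_positions": joint angles; "joint_vel": joint speeds; "effort": joint torques, N m; "tool_pos": TCP position; "ee_rot": TCP orientation; "wrist_force": force on the tool from outside, world axes, zero at the start; "moment": the same for the moment, N m; "gripper_width": opening from 0.0 (shut) to 1.0 (fully open); "grip_force": force on a finger pad.
Only numpy, scipy, OpenCV 4.12 (cv2) and the standard library are available. Lean on these libraries where they do the work, as an engineer would, in place of code of your own. Each camera call takes 0.05 s, during which the arm holds its last target. There are 200 camera calls.

### The job

Restock the sprung relay magazine on the wiring bench: press the thick relay module down past the two lips until they snap shut over it, let go, then press the slim one in on top of it in the same way. Both end up right way up in the magazine, held down under the closed lips, and the other things on the bench stay where they are.

Things in the scene. Friction and masses are not known exactly. Their poses are not given: they have to be found in the camera images.
- magazine: spring-loaded magazine fixed to the bench: steel base plate 150 x 86 x 10 mm, four aluminium L corner posts forming an upright well 83 (x) x 53 mm (y) inside, open at the top. Origin: centre of the plate's underside; x along the well, z up. Posts straight to 119 mm, flared lead-in to 131 mm above the bench. Lip housings at both x ends, 105 mm high; see posts for the finger gaps
- mouth (a point): centre of the well at the level of the lips' undersides, 95 mm above the bench; axes as magazine. A loaded relay's top bears on this level from below
- posts (a point): centre of the well at the tops of the posts' flares, 131 mm above the bench; axes as magazine. Between the posts each long (y) side of the well is open over 53 mm at all heights, so fingers holding a relay at the middle of its long sides pass between the posts; also clear outside for opening the fingers
- follower (a joint): black sprung platform in the well (its springs are in the end housings), m: 0 = fully up (its top 2 mm below the mouth point), grows as it is pressed down, stop at 0.072. Pushes up with 5.6 N at 0 and 80 N per m more
- lip_near (a joint): sprung lip at the well's -x end, 18 mm wide in y, m: 0 = sprung in, reaching 6 mm into the well; up to 0.010 = pushed back. Flat underside; the upper face is a ramp falling from 14 mm above the underside at the well's wall to the nose. A relay pressed down on the ramp pushes it back; it snaps in once the relay's top has passed below, and never yields upward. Spring 2.8 N, 350 N per m more
- lip_far (a joint): the same lip at the well's +x end; same values.
- thick_relay: thick relay: white cover on black base, block 80 (x) x 50 (y) x 36 mm (z), grey bar near both ends of its top, about 0.14 kg, upright on the bench. Origin: centre of its underside. A half turn makes no difference. Set in the mouth it rests on the ramps, underside about 5 to 12 mm above the mouth point; pressing it in takes some 7 to 15 N (up to 20 N if fast), and its top must go a few mm below the lips' undersides
- thick_relay_top (a point): centre of the thick relay's top face, 36 mm over its origin; axes as the body
- slim_relay: the slim relay module: same make and outline as the thick one but only 22 mm high: 80 (x) x 50 (y) x 22 mm (z), one grey bar on its top, about 0.09 kg. Origin: centre of its underside. Set down in the mouth and pressed in like the thick one; on top of the thick one it takes about 8 to 15 N (up to 20 N if fast).
- slim_relay_top (a point): centre of the slim relay's top face, 22 mm over its origin; axes as the body
- screwdriver: screwdriver, 190 mm long, lying on the bench; a bystander to be left alone. Origin under its middle.
- tape_roll: black ring-shaped roll of tape, 70 mm across, 19 mm high, lying flat; a bystander to be left alone. Origin under its middle.
- terminal_strip: black terminal strip, 100 x 26 x 22 mm, brass screws, lying along the left (+y) side of the magazine; a bystander to be left alone. Origin under its middle.
- multimeter: black multimeter, 150 x 76 x 34 mm (42 mm over its dial); a bystander to be left alone. Origin under its middle.
- bowl: shallow open bowl, 140 mm across, 40 mm high; a bystander to be left alone. Origin under its middle.
- pliers: pliers with two handles, 190 mm long, 16 mm high, lying behind the magazine; a bystander to be left alone. Origin under its middle.
Not all that is in view belongs to the job. Leave any pink look-alike of the slim_relay alone.

How it is judged:
By the outcome, as a careful person would: the job done as asked, in the order asked, and still so for the second after the job is handed in, with the robot touching nothing.
It also fails if it takes over 66 s, if anything falls off the work surface, if the arm or the gripper's body presses on something with over 40 N, if the wrist force passes 120 N, or if a joint passes its speed limit or range.

## Working session

There is one attempt and no reset: what is moved stays moved. The work goes in short steps, Python scripts to look and compute and a shell command to move; the robot and the scene stay as the last step left them, time stands still between calls to the robot, and variables do not carry over. Pictures are saved under pics/ and viewed, at most 10 in all, crops included, and the job is handed in when it is done.

```bash
mkdir -p pics; ls; cat > h.py <<'E'
import numpy as np, cv2
from cell import manip, snapshot
def cloud(s):
    z=s["z_map"]; v,u=np.mgrid[:z.shape[0],:z.shape[1]]
    P=np.stack([(u-s["cx"])*z/s["fx"],(v-s["cy"])*z/s["fy"],z],-1)
    if "rvec" in s:
        R=cv2.Rodrigues(np.array(s["rvec"],float))[0]; return (P-np.array(s["tvec"]).ravel())@R
    T=np.array(s["T_tool_cam"]); o=s["_o"]; R=cv2.Rodrigues(np.array(o["ee_rot"],float))[0]
    return (P@T[:3,:3].T+T[:3,3])@R.T+np.array(o["tool_pos"])
def shot(name,fn=None):
    o=manip.observe(); s=snapshot(name); s["_o"]=o
    if fn: cv2.imwrite("pics/"+fn,s["pixels"])
    return s,cloud(s)
E
python3 - <<'E'
from h import *
o=manip.observe(); print(o)
for n in("top","side"):
    s,P=shot(n,n+"1.png"); np.savez(n+"1.npz",P=P,px=s["pixels"])
E
```

```text
pics
{'time': 0.0, 'joint_positions': array([ 1.41260929e+00,  3.85612972e-01,  6.64302122e-03, -4.86402950e-04,
       -1.19399397e+00, -2.58569603e-01]), 'joint_vel': array([ 1.20081849e-04, -8.80447280e-04,  2.30800549e-04,  1.36915038e-03,
       -4.97115672e-05, -1.42849307e-03]), 'effort': array([-3.82333965e-04, -3.92287338e+01,  1.88397413e+01,  4.18623626e+00,
       -4.62192416e-03,  1.23204796e-06]), 'tool_pos': array([0.25276715, 0.57098296, 0.23019612]), 'ee_rot': array([ 3.07143417e+00, -6.49735549e-01, -5.38043188e-04]), 'wrist_force': array([ 0.10549531, -0.84272184, -0.45515291]), 'moment': array([ 0.03380467,  0.04211372, -0.01353875]), 'grip_force': 0.0, 'gripper_width': 1.0031781634530437}
```

View pics/top1.png

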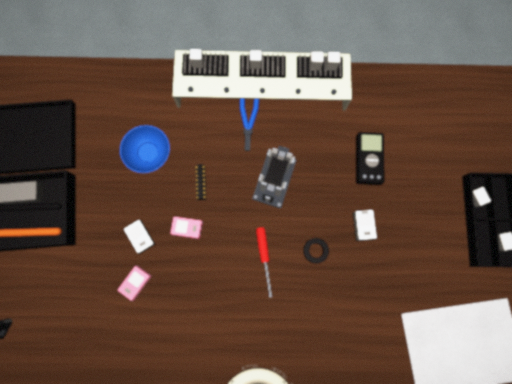

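View pics/side1.png

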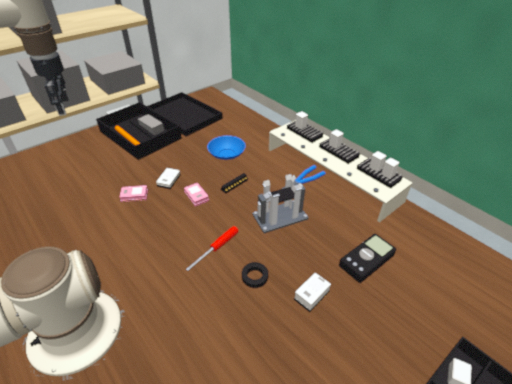

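The top view shows two white relays at px (138,236) and (366,225), the magazine at (275,177) and pink look-alikes at (186,227) and (134,283). The side view agrees. Next I measure the poses.

```bash
python3 - <<'E'
from h import *
for n in("top","side"):
    d=np.load(n+"1.npz"); P=d["P"]; px=d["px"].astype(int)
    w=(px.min(-1)>150)&(px.max(-1)-px.min(-1)<40)&(P[...,2]>.01)&(P[...,2]<.05)
    k,L,st,c=cv2.connectedComponentsWithStats(w.astype(np.uint8))
    for i in range(1,k):
        if st[i,4]<60: continue
        Q=P[L==i]; zt=np.percentile(Q[:,2],80); T=Q[Q[:,2]>zt-.006]
        r=cv2.minAreaRect((T[:,:2]*1000).astype(np.float32))
        print(n,c[i].round(),st[i,4],"z",zt.round(4),"rect",np.round(r[0],1),np.round(r[1],1),round(r[2],1))
d=np.load("top1.npz");P=d["P"]
sub=P[140:215,245:305].reshape(-1,3)
for a,b in((.004,.02),(.09,.112),(.112,.14)):
    T=sub[(sub[:,2]>a)&(sub[:,2]<b)]
    if len(T)>3: print(a,len(T),cv2.minAreaRect((T[:,:2]*1000).astype(np.float32)),T.max(0))
print("table",np.median(P[300:320,180:220,2]))
im=d["px"][110:310,100:400]; cv2.imwrite("pics/mag.png",cv2.resize(im[30:110,140:210],None,fx=8,fy=7,interpolation=cv2.INTER_CUBIC))
E
```

```text
top [371. 142.] 233 z 0.0367 rect [ 714.4 -315.3] [39.9 51.4] 1.1
top [372. 160.] 77 z 0.0429 rect [ 661.  -311.2] [25.7 27.6] 45.2
top [481. 196.] 195 z 0.0362 rect [ 564.9 -616.9] [44.3 35.4] 23.5
top [365. 225.] 504 z 0.0382 rect [ 479.7 -288.5] [77.4 49.4] 5.0
top [181. 226.] 165 z 0.0245 rect [467.5 217.5] [35.1 37. ] 82.5
top [138. 236.] 528 z 0.024 rect [440.7 335. ] [78.6 49.1] 32.9
top [506. 240.] 171 z 0.0355 rect [ 440.3 -676.7] [44.1 34.4] 10.0
top [136. 279.] 174 z 0.024 rect [324.5 332.4] [36.4 34.8] 57.0
top [257. 378.] 480 z 0.0156 rect [81.4  4.1] [ 34.6 142.6] 0.5
side [185.   6.] 373 z 0.0407 rect [1587.7 2057.3] [ 43.4 539. ] 89.8
side [150. 121.] 134 z 0.0429 rect [556.1 663.4] [46.2 93.8] 3.2
side [168. 177.] 225 z 0.0222 rect [443.2 330.1] [84.5 50.1] 31.3
side [194. 189.] 69 z 0.0228 rect [469.9 217. ] [32.9 33.2] 81.7
side [136. 190.] 68 z 0.022 rect [325.6 332.4] [34.8 29. ] 60.6
side [378. 245.] 251 z 0.0347 rect [ 717.5 -314.9] [54.3 48.5] 89.4
side [366. 254.] 107 z 0.0412 rect [ 661.7 -312.8] [32.8 30.9] 33.2
side [313. 289.] 596 z 0.0361 rect [ 480.8 -292.5] [79.2 48.5] 4.6
side [ 77. 344.] 2048 z 0.0207 rect [  7.1 -32.6] [160.6 101. ] 10.2
side [461. 372.] 423 z 0.034 rect [ 565.4 -621.1] [45.1 34.1] 21.5
0.004 798 ((617.555419921875, -40.51625061035156), (218.96974182128906, 171.87440490722656), 1.0165281295776367) [0.72846111 0.04723941 0.01947973]
0.09 724 ((610.2633056640625, -37.61491394042969), (58.41405487060547, 140.14633178710938), 72.81932830810547) [0.68049951 0.00311482 0.11156856]
0.112 180 ((610.151123046875, -37.38850402832031), (68.85565185546875, 100.42642211914062), 72.87229919433594) [0.66377121 0.0062725  0.13510412]
table 0.0002914487066986978
```

View pics/mag.png

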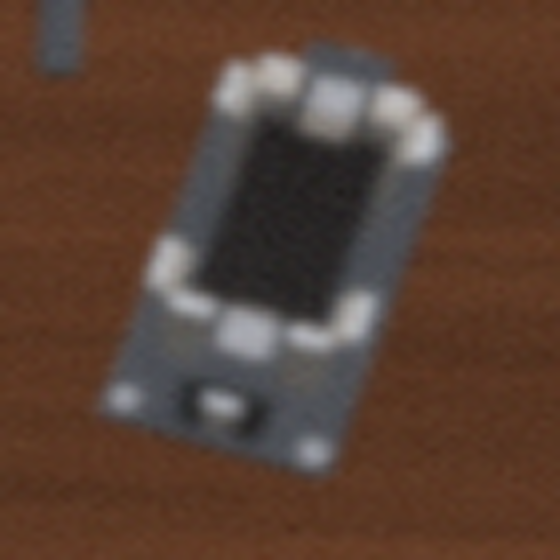

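```bash
cat >> h.py <<'E'
def plan(x,y,z,yaw,tilt0=True):
    "target TCP (mm) and yaw of tool x (deg), tool down -> slide mm, rot rad in current tool axes"
    o=manip.observe(); R=cv2.Rodrigues(np.array(o["ee_rot"],float))[0]
    c,s=np.cos(np.radians(yaw)),np.sin(np.radians(yaw))
    T=np.array([[c,s,0],[s,-c,0],[0,0,-1]])
    print("yaw now",np.degrees(np.arctan2(R[1,0],R[0,0])).round(2),"slide",(R.T@(np.array([x,y,z])-1000*o["tool_pos"])).round(1),
      "rot",cv2.Rodrigues(R.T@T)[0].ravel().round(4))
E
python3 - <<'E'
from h import *
plan(480,-290,230,5)
print(shot("wrist")[0]["T_tool_cam"])
E
```

```text
yaw now -23.89 slide [556.5 695.2   1.8] rot [ 2.000e-03  4.000e-04 -5.042e-01]
[[-2.13621804e-04 -9.54122133e-01 -2.99417618e-01  7.66786802e-02]
 [ 9.99999945e-01 -1.27655549e-04 -3.06671358e-04 -5.21310140e-04]
 [ 2.54379610e-04 -2.99417667e-01  9.54122107e-01 -1.43301849e-01]
 [ 0.00000000e+00  0.00000000e+00  0.00000000e+00  1.00000000e+00]]
```

```bash
python3 -m crank '[{"slide":[278,348,0],"rot":[0,0,-0.5],"grip":0},{"slide":[278,348,0],"rot":[0,0,-0.5],"grip":0},{"slide":[278,348,0],"rot":[0,0,-0.5],"grip":0},{"slide":[278,348,0],"rot":[0,0,-0.5],"grip":0},{"slide":[556,695,0],"rot":[0,0,-0.504],"grip":0},{"slide":[556,695,0],"rot":[0,0,-0.504],"grip":0},{"slide":[556,695,0],"rot":[0,0,-0.504],"grip":0},{"slide":[556,695,0],"rot":[0,0,-0.504],"grip":0}]'
python3 -c "
from h import *
plan(480,-290,200,5)"
```

```text
time: 1.15
tool_pos: [0.3804, 0.0861, 0.2315]
ee_rot: [-3.138, -0.138, -0.001]
wrist_force: [0.8, 0.9, 0.2]
gripper_width: 0.999
grip_force: 0.0
yaw now 5.05 slide [ 66.1 383.4  31.4] rot [-0.0005 -0.0008  0.0008]
```

```bash
python3 -m crank '[{"slide":[66,383,30],"rot":[0,0,0],"grip":0},{"slide":[66,383,30],"rot":[0,0,0],"grip":0},{"slide":[66,383,30],"rot":[0,0,0],"grip":0},{"slide":[66,383,30],"rot":[0,0,0],"grip":0},{"slide":[66,383,30],"rot":[0,0,0],"grip":0},{"slide":[66,383,30],"rot":[0,0,0],"grip":0},{"slide":[66,383,30],"rot":[0,0,0],"grip":0},{"slide":[66,383,30],"rot":[0,0,0],"grip":0}]'
cat >> h.py <<'E'
def relay(fn=None,zr=(.015,.06)):
    s,P=shot("wrist",fn); px=s["pixels"].astype(int)
    w=(px.min(-1)>110)&(px.max(-1)-px.min(-1)<45)&(P[...,2]>zr[0])&(P[...,2]<zr[1])&(s["z_map"]>0)
    k,L,st,c=cv2.connectedComponentsWithStats(w.astype(np.uint8))
    for i in range(1,k):
        if st[i,4]<1500: continue
        Q=P[L==i]; zt=np.percentile(Q[:,2],70); T=Q[abs(Q[:,2]-zt)<.004]
        r=cv2.minAreaRect((T[:,:2]*1000).astype(np.float32))
        print(c[i].round(),st[i,4],"z",zt.round(4),np.round(r[0],1),np.round(r[1],1),round(r[2],1))
E
python3 - <<'E'
from h import *
relay("w1.png"); plan(480,-290,200,5)
E
```

```text
time: 2.15
tool_pos: [0.4791, -0.2882, 0.2005]
ee_rot: [-3.138, -0.134, 0.002]
wrist_force: [-0.9, -0.4, -0.4]
gripper_width: 1.001
grip_force: 0.0
[254. 172.] 4277 z 0.037 [ 480.6 -289.9] [78.1 48.5] 5.1
yaw now 4.97 slide [0.7 2.8 0.9] rot [-0.0008  0.0009 -0.0005]
```

View pics/w1.png

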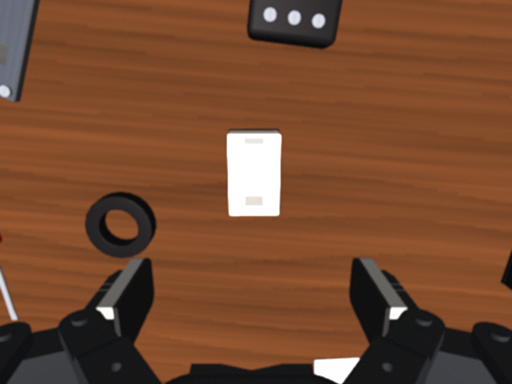

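The wrist view has the thick relay at (254,172), upright and clear of the fingers. Descending to grasp it.

```bash
python3 -m crank '[{"slide":[1,2,60],"rot":[0,0,0],"grip":0},{"slide":[1,2,120],"rot":[0,0,0],"grip":0},{"slide":[1,2,170],"rot":[0,0,0],"grip":0},{"slide":[1,2,191],"rot":[0,0,0],"grip":0},{"slide":[1,2,191],"rot":[0,0,0],"grip":0},{"slide":[1,2,191],"rot":[0,0,0],"grip":0.2}]' 80
python3 -c "
from h import *
plan(480.6,-289.9,9,5)"
```

```text
time: 2.95
tool_pos: [0.4819, -0.2891, 0.012]
ee_rot: [3.137, 0.14, 0.004]
wrist_force: [0.2, -0.1, -0.6]
gripper_width: 0.821
grip_force: 0.0
yaw now 5.11 slide [-1.4  0.7  3. ] rot [ 0.0012 -0.0026  0.0019]
```

```bash
python3 -m crank '[{"slide":[-1,0.5,3],"rot":[0,0,0],"grip":0.3},{"slide":[-1,0.5,3],"rot":[0,0,0],"grip":1},{"slide":[-1,0.5,3],"rot":[0,0,0],"grip":1},{"slide":[-1,0.5,3],"rot":[0,0,0],"grip":1},{"slide":[-1,0.5,3],"rot":[0,0,0],"grip":1},{"slide":[-1,0.5,3],"rot":[0,0,0],"grip":1}]' 80
python3 -c "
from h import *
plan(610,-37.5,190,-17.2)"
```

```text
time: 3.7
tool_pos: [0.4805, -0.2905, 0.0087]
ee_rot: [3.138, 0.137, 0.003]
wrist_force: [-0.4, 1.5, 6.9]
gripper_width: 0.568
grip_force: 84.0
yaw now 5.01 slide [ 151.5 -240.5 -181.2] rot [ 0.0005 -0.002   0.3877]
```

```bash
python3 -m crank '[{"slide":[0,0,-60],"rot":[0,0,0],"grip":1},{"slide":[0,0,-120],"rot":[0,0,0],"grip":1},{"slide":[0,0,-180],"rot":[0,0,0],"grip":1},{"slide":[20,-60,-230],"rot":[0,0,0.15],"grip":1},{"slide":[44,-120,-240],"rot":[0,0,0.3],"grip":1},{"slide":[44,-180,-240],"rot":[0,0,0.388],"grip":1},{"slide":[44,-240,-240],"rot":[0,0,0.388],"grip":1},{"slide":[44,-280,-240],"rot":[0,0,0.388],"grip":1}]'
cat >> h.py <<'E'
def mag(fn=None,save=None):
    s,P=shot("wrist",fn)
    if save: np.savez(save,P=P,px=s["pixels"])
    c=np.array([.61,-.0375]); m=(np.hypot(P[...,0]-c[0],P[...,1]-c[1])<.12)&(s["z_map"]>0)
    for a,b in((.006,.014),(.098,.112),(.122,.137)):
        T=P[m&(P[...,2]>a)&(P[...,2]<b)]
        r=cv2.minAreaRect((T[:,:2]*1000).astype(np.float32)); print(a,len(T),np.round(r[0],1),np.round(r[1],1),round(r[2],2))
E
python3 - <<'E'
from h import *
o=manip.observe();print(o["tool_pos"]);mag("w2.png","w2.npz")
E
```

```text
time: 4.7
tool_pos: [0.4983, -0.0055, 0.2471]
ee_rot: [-3.106, 0.47, 0.001]
wrist_force: [0.6, 0.5, -2.2]
gripper_width: 0.565
grip_force: 83.7
[ 0.49830413 -0.00550541  0.24714696]
0.006 2687 [596.8 -34.9] [ 86.2 120.5] 72.72
0.098 1248 [564.6 -24.7] [53.4 42.4] 72.44
0.122 953 [574.  -27.7] [69.5 23.1] 72.5
```

View pics/w2.png

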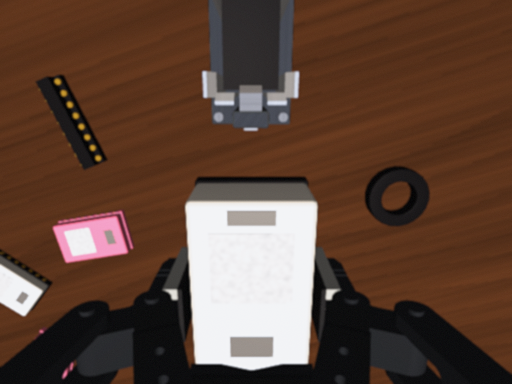

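The held relay sits straight at (252,270), but the magazine is cut off at the top of the picture (250,60). I'll back up for a full view.

```bash
python3 -m crank '[{"slide":[-50,0,-10],"rot":[0,0,0],"grip":1},{"slide":[-90,0,-10],"rot":[0,0,0],"grip":1},{"slide":[-90,0,-10],"rot":[0,0,0],"grip":1},{"slide":[-90,0,-10],"rot":[0,0,0],"grip":1}]'
cat >> h.py <<'E'
def held():
    s,P=shot("wrist"); px=s["pixels"].astype(int); o=s["_o"]
    R=cv2.Rodrigues(np.array(o["ee_rot"],float))[0]; t=(P-o["tool_pos"])@R*1000
    w=(px.min(-1)>110)&(abs(t[...,0])<60)&(abs(t[...,1])<35)&(t[...,2]>-45)&(t[...,2]<10)&(s["z_map"]>0)
    k,L,st,c=cv2.connectedComponentsWithStats(w.astype(np.uint8)); i=1+st[1:,4].argmax(); Q=t[L==i]
    A=np.c_[Q[:,:2],np.ones(len(Q))]; zt=np.median(Q[:,2]); g=abs(Q[:,2]-zt)<4; pl=np.linalg.lstsq(A[g],Q[g,2],rcond=None)[0]
    r=cv2.minAreaRect(Q[g][:,:2].astype(np.float32)); print("held(tool mm)",np.round(r[0],1),np.round(r[1],1),round(r[2],2),"plane",pl.round(4))
E
python3 - <<'E'
from h import *
o=manip.observe();print(o["tool_pos"]);mag("w3.png","w3.npz");held()
E
```

```text
time: 5.25
tool_pos: [0.4134, 0.0191, 0.2575]
ee_rot: [-3.106, 0.47, -0.001]
wrist_force: [1.0, -0.1, -1.0]
gripper_width: 0.567
grip_force: 83.7
[0.41340174 0.01911635 0.2574805 ]
0.006 1846 [555.6 -22.1] [86.  35.7] 72.83
0.098 523 [547.7 -19.8] [29.2  8.6] 72.06
0.122 0 [0. 0.] [0. 0.] 0.0
held(tool mm) [ 1.5 -0.6] [49.  75.8] 89.77 plane [ 2.60000e-03 -3.00000e-04 -2.79814e+01]
```

View pics/w3.png

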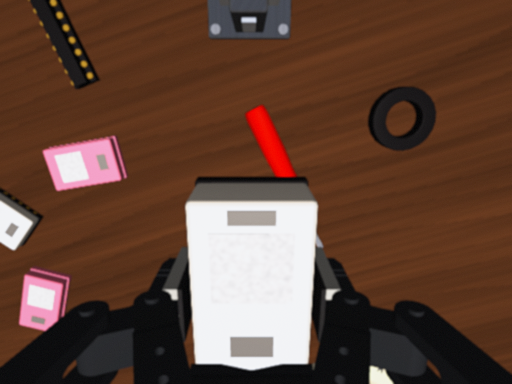

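```bash
python3 -m crank '[{"slide":[50,0,-35],"rot":[0,0,0],"grip":1},{"slide":[100,0,-70],"rot":[0,0,0],"grip":1},{"slide":[148,0,-105],"rot":[0,0,0],"grip":1},{"slide":[148,0,-105],"rot":[0,0,0],"grip":1},{"slide":[148,0,-105],"rot":[0,0,0],"grip":1}]'
python3 - <<'E'
from h import *
o=manip.observe();print(o["tool_pos"]);mag("w4.png","w4.npz");held()
E
```

```text
time: 5.98
tool_pos: [0.5544, -0.025, 0.3604]
ee_rot: [3.105, -0.473, -0.006]
wrist_force: [-0.2, -0.9, -1.6]
gripper_width: 0.568
grip_force: 83.9
[ 0.5543635  -0.02504331  0.36044983]
0.006 1691 [620.4  -9. ] [149.9 149.7] 72.74
0.098 1341 [611.  -39.7] [ 58.  137.9] 72.46
0.122 923 [610.5 -39.2] [69.6 98.5] 72.67
held(tool mm) [ 1.7 -0.6] [75.5 48.8] 0.07 plane [ 2.40000e-03  6.00000e-04 -2.79454e+01]
```

View pics/w4.png

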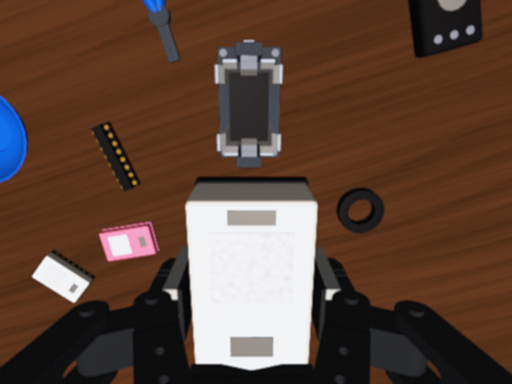

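```bash
python3 -c "
from h import *
plan(610.4,-39.7,165,-17.3)"
```

```text
yaw now -17.24 slide [ 59.2  -2.8 195.9] rot [0.001  0.0025 0.001 ]
```

```bash
python3 -m crank '[{"slide":[30,-2,20],"rot":[0,0,0],"grip":1},{"slide":[59,-3,60],"rot":[0,0,0],"grip":1},{"slide":[59,-3,110],"rot":[0,0.002,0],"grip":1},{"slide":[59,-3,160],"rot":[0,0.002,0],"grip":1},{"slide":[59,-3,196],"rot":[0,0.002,0.001],"grip":1},{"slide":[59,-3,196],"rot":[0,0.002,0.001],"grip":1},{"slide":[59,-3,196],"rot":[0,0.002,0.001],"grip":1}]' 100
python3 -c "
from h import *
plan(610.4,-39.7,145,-17.3)"
```

```text
time: 6.95
tool_pos: [0.6127, -0.0391, 0.1683]
ee_rot: [3.106, -0.471, 0.008]
wrist_force: [0.9, -0.3, -0.9]
gripper_width: 0.566
grip_force: 107.8
yaw now -17.23 slide [-2.1  1.3 23.3] rot [-0.0006 -0.0051  0.0013]
```

```bash
python3 -m crank '[{"slide":[0,0,10],"rot":[0,0,0],"grip":1},{"slide":[0,0,20],"rot":[0,0,0],"grip":1},{"slide":[0,0,20],"rot":[0,0,0],"grip":1},{"slide":[0,0,20],"rot":[0,0,0],"grip":1}]' 110
python3 -c "
from h import *
plan(610.4,-39.7,112,-17.3)"
```

```text
time: 7.45
tool_pos: [0.612, -0.0394, 0.1464]
ee_rot: [3.105, -0.472, 0.004]
wrist_force: [-0.2, 0.8, -1.1]
gripper_width: 0.568
grip_force: 113.7
yaw now -17.29 slide [-1.6  0.8 34.4] rot [ 0.0001 -0.0023  0.0002]
```

```bash
python3 -m crank '[{"slide":[-1.4,0.6,5],"rot":[0,-0.002,0],"grip":1},{"slide":[-1.4,0.6,5],"rot":[0,-0.002,0],"grip":1},{"slide":[-1.4,0.6,12],"rot":[0,-0.002,0],"grip":1},{"slide":[-1.4,0.6,18],"rot":[0,-0.002,0],"grip":1},{"slide":[-1.4,0.6,24],"rot":[0,-0.002,0],"grip":1},{"slide":[-1.4,0.6,28],"rot":[0,-0.002,0],"grip":1},{"slide":[-1.4,0.6,28],"rot":[0,-0.002,0],"grip":1}]' 110
python3 -c "
from h import *
plan(610.4,-39.7,112,-17.3); print(manip.observe()['moment'])"
```

```text
time: 8.32
tool_pos: [0.6102, -0.0395, 0.1178]
ee_rot: [3.106, -0.472, -0.001]
wrist_force: [-0.2, -0.4, -0.8]
gripper_width: 0.564
grip_force: 113.7
yaw now -17.29 slide [0.2 0.1 5.8] rot [0.0004 0.0008 0.0002]
[-0.0183921  -0.03584977  0.02851157]
```

In the well with no contact force. Pressing in.

```bash
python3 -m crank '[{"slide":[0,0,5],"rot":[0,0,0],"grip":1},{"slide":[0,0,10],"rot":[0,0,0],"grip":1},{"slide":[0,0,15],"rot":[0,0,0],"grip":1},{"slide":[0,0,20],"rot":[0,0,0],"grip":1},{"slide":[0,0,25],"rot":[0,0,0],"grip":1},{"slide":[0,0,25],"rot":[0,0,0],"grip":1}]' 115
```

```text
time: 9.07
tool_pos: [0.6117, -0.0393, 0.0957]
ee_rot: [-3.106, 0.471, -0.006]
wrist_force: [-2.2, 1.6, 7.5]
gripper_width: 0.563
grip_force: 120.8
```

```bash
python3 -m crank '[{"slide":[0,0,6],"rot":[0,0,0],"grip":1},{"slide":[0,0,12],"rot":[0,0,0],"grip":1},{"slide":[0,0,18],"rot":[0,0,0],"grip":1},{"slide":[0,0,24],"rot":[0,0,0],"grip":1},{"slide":[0,0,29],"rot":[0,0,0],"grip":1},{"slide":[0,0,32],"rot":[0,0,0],"grip":1},{"slide":[0,0,32],"rot":[0,0,0],"grip":1},{"slide":[0,0,32],"rot":[0,0,0],"grip":1}]'
python3 - <<'E'
from h import *
held(); plan(610.4,-39.7,62,-17.3)
E
```

```text
time: 10.07
tool_pos: [0.6117, -0.0393, 0.0633]
ee_rot: [-3.106, 0.471, -0.005]
wrist_force: [-0.6, 1.2, 6.3]
gripper_width: 0.565
grip_force: 120.7
held(tool mm) [ 1.4 -0.5] [48.7 75.7] 89.82 plane [ 1.10000e-03 -0.00000e+00 -2.77994e+01]
yaw now -17.23 slide [-1.2  0.8  1.4] rot [-0.0009 -0.0034  0.0012]
```

```bash
python3 -m crank '[{"slide":[0,0,0],"rot":[0,0,0],"grip":0.6},{"slide":[0,0,0],"rot":[0,0,0],"grip":0},{"slide":[0,0,0],"rot":[0,0,0],"grip":0},{"slide":[0,0,0],"rot":[0,0,0],"grip":0},{"slide":[0,0,-50],"rot":[0,0,0],"grip":0},{"slide":[0,0,-110],"rot":[0,0,0],"grip":0},{"slide":[0,0,-140],"rot":[0,0,0],"grip":0},{"slide":[0,0,-140],"rot":[0,0,0],"grip":0}]' 40
python3 - <<'E'
from h import *
relay("w5.png",(.08,.14)); plan(442,333,200,32)
E
```

```text
time: 11.12
tool_pos: [0.612, -0.0394, 0.2046]
ee_rot: [-3.104, 0.472, -0.01]
wrist_force: [-0.7, -0.0, -0.1]
gripper_width: 0.998
grip_force: 0.0
[252. 188.] 8368 z 0.1018 [608.7 -45.7] [ 52.3 112.9] 83.0
yaw now -17.3 slide [-271.8 -305.4    2.1] rot [-5.000e-04 -2.200e-03 -8.605e-01]
```

View pics/w5.png

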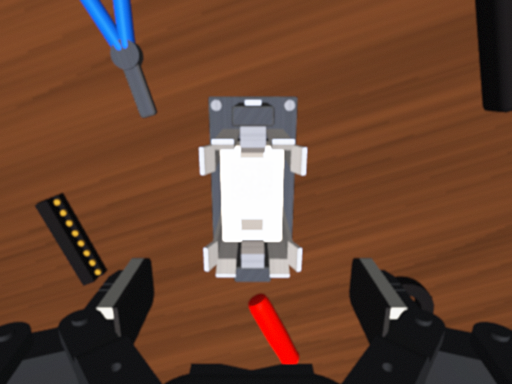

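The thick relay (252,195) is seated under both lips at (252,138) and (252,250). On to the slim one.

```bash
python3 -m crank '[{"slide":[-40,-40,-10],"rot":[0,0,-0.15],"grip":0},{"slide":[-80,-85,-10],"rot":[0,0,-0.3],"grip":0},{"slide":[-120,-130,0],"rot":[0,0,-0.45],"grip":0},{"slide":[-160,-175,0],"rot":[0,0,-0.6],"grip":0},{"slide":[-200,-220,0],"rot":[0,0,-0.75],"grip":0},{"slide":[-240,-265,0],"rot":[0,0,-0.86],"grip":0},{"slide":[-272,-305,0],"rot":[0,0,-0.86],"grip":0},{"slide":[-272,-305,0],"rot":[0,0,-0.86],"grip":0}]'
python3 -m crank '[{"slide":[0,0,0],"rot":[0,0,0],"grip":0},{"slide":[0,0,0],"rot":[0,0,0],"grip":0}]'
python3 - <<'E'
from h import *
relay("w6.png",(.012,.04)); plan(442,333,6,32)
E
```

```text
time: 12.18
tool_pos: [0.4395, 0.3349, 0.1992]
ee_rot: [3.016, 0.872, -0.005]
wrist_force: [-0.3, 0.7, 0.2]
gripper_width: 1.0
grip_force: 0.0
time: 12.42
tool_pos: [0.4415, 0.3313, 0.2006]
ee_rot: [3.02, 0.863, -0.002]
wrist_force: [0.7, 0.6, -0.6]
gripper_width: 1.004
grip_force: 0.0
[248. 170.] 3900 z 0.023 [441.1 334.5] [78.1 48.5] 33.4
yaw now 31.88 slide [  1.3  -1.3 194.9] rot [ 0.0004  0.001  -0.0021]
```

View pics/w6.png

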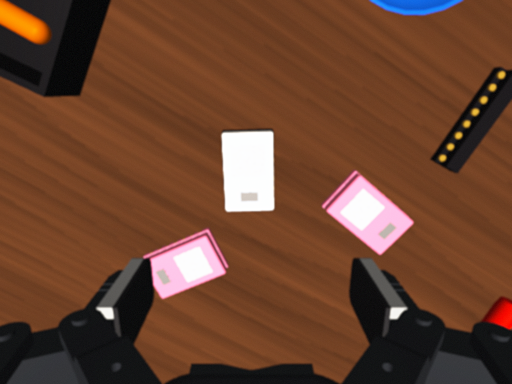

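Slim relay at (248,170), yaw 33.4°. The pink look-alikes at (185,263) and (368,212) are clear of the fingers. Descending with the fingers partly closed.

```bash
python3 -c "
from h import *
plan(441.1,334.5,3,33.3)"

```

```text
yaw now 31.88 slide [  1.4  -3.1 197.9] rot [ 0.0004  0.001  -0.0248]
```

```bash
python3 -m crank '[{"slide":[1,-2.5,60],"rot":[0,0,-0.025],"grip":0.2},{"slide":[1,-2.5,120],"rot":[0,0,-0.025],"grip":0.2},{"slide":[1,-2.5,170],"rot":[0,0,-0.025],"grip":0.2},{"slide":[1,-2.5,190],"rot":[0,0,-0.025],"grip":0.2},{"slide":[1,-2.5,196],"rot":[0,0,-0.025],"grip":0.2},{"slide":[1,-2.5,196],"rot":[0,0,-0.025],"grip":0.2}]' 80
python3 -c "
from h import *
plan(441.1,334.5,3,33.3)"
```

```text
time: 13.22
tool_pos: [0.4415, 0.3351, 0.0057]
ee_rot: [-3.009, -0.902, -0.001]
wrist_force: [-0.4, -1.1, 0.5]
gripper_width: 0.799
grip_force: 0.0
yaw now 33.37 slide [-0.7  0.3  2.7] rot [-0.0001 -0.0007  0.0013]
```

```bash
python3 -m crank '[{"slide":[-0.5,0,2],"rot":[0,0,0],"grip":0.3},{"slide":[-0.5,0,2],"rot":[0,0,0],"grip":1},{"slide":[-0.5,0,2],"rot":[0,0,0],"grip":1},{"slide":[-0.5,0,2],"rot":[0,0,0],"grip":1},{"slide":[-0.5,0,2],"rot":[0,0,0],"grip":1},{"slide":[-0.5,0,2],"rot":[0,0,0],"grip":1}]' 110
python3 -c "
from h import *
o=manip.observe();o=manip.observe()
plan(441,334.5,3,33.3)"
```

```text
time: 13.98
tool_pos: [0.441, 0.3356, 0.0051]
ee_rot: [-3.008, -0.904, -0.003]
wrist_force: [-1.1, -0.5, 5.2]
gripper_width: 0.555
grip_force: 113.8
yaw now 33.44 slide [-0.6  0.9  2.1] rot [-0.0006 -0.0025  0.0025]
```

```bash
python3 -m crank '[{"slide":[0,0,-60],"rot":[0,0,0],"grip":1},{"slide":[0,0,-120],"rot":[0,0,0],"grip":1},{"slide":[0,0,-180],"rot":[0,0,0],"grip":1},{"slide":[0,0,-220],"rot":[0,0,0],"grip":1},{"slide":[0,0,-220],"rot":[0,0,0],"grip":1}]' 110
python3 -c "
from h import *
held(); plan(610.6,-39.4,200,-17.3)"
```

```text
time: 14.6
tool_pos: [0.4416, 0.3363, 0.228]
ee_rot: [-3.004, -0.902, -0.013]
wrist_force: [-0.2, 0.2, -1.4]
gripper_width: 0.552
grip_force: 113.7
held(tool mm) [-0.6 -0.3] [78.4 48.9] 0.04 plane [ 2.70000e-03 -5.00000e-04 -1.75274e+01]
yaw now 33.4 slide [-64.3 406.5  24.1] rot [-0.0036 -0.0027  0.8849]
```

```bash
python3 -m crank '[{"slide":[-10,55,0],"rot":[0,0,0.15],"grip":1},{"slide":[-20,115,0],"rot":[0,0,0.3],"grip":1},{"slide":[-30,175,0],"rot":[0,0,0.45],"grip":1},{"slide":[-40,235,0],"rot":[0,0,0.6],"grip":1},{"slide":[-50,295,0],"rot":[0,0,0.75],"grip":1},{"slide":[-60,350,0],"rot":[0,0,0.885],"grip":1},{"slide":[-64,406,0],"rot":[0,0,0.885],"grip":1},{"slide":[-64,406,0],"rot":[0,0,0.885],"grip":1}]' 110
python3 -m crank '[{"slide":[0,0,20],"rot":[0,0,0],"grip":1},{"slide":[0,0,60],"rot":[0,0,0],"grip":1},{"slide":[0,0,60],"rot":[0,0,0],"grip":1},{"slide":[0,0,60],"rot":[0,0,0],"grip":1}]' 110
python3 -c "
from h import *
held(); plan(611.2,-39.6,140,-17.3)"
```

```text
time: 15.65
tool_pos: [0.6106, -0.0426, 0.2204]
ee_rot: [3.103, -0.481, -0.007]
wrist_force: [-0.1, 1.3, -1.4]
gripper_width: 0.548
grip_force: 113.8
time: 16.15
tool_pos: [0.611, -0.0388, 0.164]
ee_rot: [3.106, -0.47, 0.001]
wrist_force: [0.1, 0.1, -0.5]
gripper_width: 0.553
grip_force: 113.7
held(tool mm) [-0.9 -0.6] [49.  78.7] 89.84 plane [ 2.60000e-03 -9.00000e-04 -1.75274e+01]
yaw now -17.24 slide [-0.1  0.9 24.8] rot [-0.0005 -0.0023  0.0011]
```

```bash
python3 -m crank '[{"slide":[0,0.8,10],"rot":[0,-0.001,0],"grip":1},{"slide":[0,0.8,20],"rot":[0,-0.001,0],"grip":1},{"slide":[0,0.8,25],"rot":[0,-0.001,0],"grip":1},{"slide":[0,0.8,33],"rot":[0,-0.001,0],"grip":1},{"slide":[0,0.8,41],"rot":[0,-0.001,0],"grip":1},{"slide":[0,0.8,48],"rot":[0,-0.001,0],"grip":1},{"slide":[0,0.8,48],"rot":[0,-0.001,0],"grip":1}]' 115
python3 -c "
from h import *
plan(611.2,-39.6,75,-17.3)"
```

```text
time: 17.08
tool_pos: [0.6102, -0.04, 0.1146]
ee_rot: [3.106, -0.472, -0.003]
wrist_force: [-0.1, -0.4, -0.5]
gripper_width: 0.554
grip_force: 119.3
yaw now -17.29 slide [ 0.9 -0.7 39.6] rot [0.0006 0.002  0.0001]
```

```bash
python3 -m crank '[{"slide":[0.3,0,5],"rot":[0,0,0],"grip":1},{"slide":[0.3,0,10],"rot":[0,0,0],"grip":1},{"slide":[0.3,0,15],"rot":[0,0,0],"grip":1},{"slide":[0.3,0,19],"rot":[0,0,0],"grip":1},{"slide":[0.3,0,23],"rot":[0,0,0],"grip":1},{"slide":[0.3,0,27],"rot":[0,0,0],"grip":1}]' 120
python3 -m crank '[{"slide":[0,0,4],"rot":[0,0,0],"grip":1},{"slide":[0,0,8],"rot":[0,0,0],"grip":1},{"slide":[0,0,12],"rot":[0,0,0],"grip":1},{"slide":[0,0,15],"rot":[0,0,0],"grip":1},{"slide":[0,0,15],"rot":[0,0,0],"grip":1},{"slide":[0,0,15],"rot":[0,0,0],"grip":1}]' 120
python3 -c "
from h import *
held(); plan(611.2,-39.6,73,-17.3)"
```

```text
time: 17.82
tool_pos: [0.6127, -0.0401, 0.093]
ee_rot: [-3.106, 0.47, -0.009]
wrist_force: [-3.2, 1.3, 15.1]
gripper_width: 0.553
grip_force: 126.6
time: 18.58
tool_pos: [0.6127, -0.0401, 0.0766]
ee_rot: [-3.106, 0.47, -0.007]
wrist_force: [-1.6, -0.5, 10.5]
gripper_width: 0.549
grip_force: 126.1
held(tool mm) [-2.2 -1.6] [82.6 50.8] 0.05 plane [-5.00000e-04 -2.00000e-04 -1.75379e+01]
yaw now -17.21 slide [-1.6 -0.1  3.6] rot [-0.001  -0.0044  0.0016]
```

```bash
python3 -m crank '[{"slide":[0,0,2],"rot":[0,0,0],"grip":1},{"slide":[0,0,4],"rot":[0,0,0],"grip":1},{"slide":[0,0,4],"rot":[0,0,0],"grip":1},{"slide":[0,0,4],"rot":[0,0,0],"grip":1}]' 120
python3 -c "
from h import *
held()"
```

```text
time: 19.12
tool_pos: [0.6127, -0.0401, 0.0724]
ee_rot: [-3.106, 0.47, -0.007]
wrist_force: [-2.9, 0.1, 9.8]
gripper_width: 0.551
grip_force: 126.1
held(tool mm) [-2.3 -0.6] [82.5 49. ] 0.01 plane [-8.00000e-04 -4.00000e-04 -1.75399e+01]
```

```bash
python3 -m crank '[{"slide":[0,0,0],"rot":[0,0,0],"grip":0.6},{"slide":[0,0,0],"rot":[0,0,0],"grip":0},{"slide":[0,0,0],"rot":[0,0,0],"grip":0},{"slide":[0,0,0],"rot":[0,0,0],"grip":0},{"slide":[0,0,-50],"rot":[0,0,0],"grip":0},{"slide":[0,0,-110],"rot":[0,0,0],"grip":0},{"slide":[0,0,-130],"rot":[0,0,0],"grip":0},{"slide":[0,0,-130],"rot":[0,0,0],"grip":0}]' 40
python3 - <<'E'
from h import *
s,P=shot("wrist","w7.png"); print(manip.observe()["tool_pos"])
c,sn=np.cos(np.radians(-17.3)),np.sin(np.radians(-17.3)); D=P-[.6106,-.0393,0]
a=D[...,0]*c+D[...,1]*sn; b=-D[...,0]*sn+D[...,1]*c
for x in(-.036,-.028,-.02,0,.02,.028,.036):
    m=(abs(a-x)<.003)&(abs(b)<.006)&(s["z_map"]>0); print(x,np.median(P[m][:,2]).round(4))
t,_=shot("top","top2.png")
cv2.imwrite("pics/both.png",np.hstack([cv2.resize(s["pixels"][80:300,150:350],(400,440)),cv2.resize(t["pixels"][100:310,100:400],(400,440))]))
E
```

```text
time: 20.18
tool_pos: [0.6116, -0.0399, 0.201]
ee_rot: [-3.104, 0.472, -0.004]
wrist_force: [-0.1, -1.0, -1.1]
gripper_width: 0.997
grip_force: 0.0
[ 0.61042827 -0.03993492  0.19892056]
-0.036 0.0994
-0.028 0.0957
-0.02 0.0959
0 0.0958
0.02 0.0958
0.028 0.0959
0.036 0.099
```

View pics/both.png

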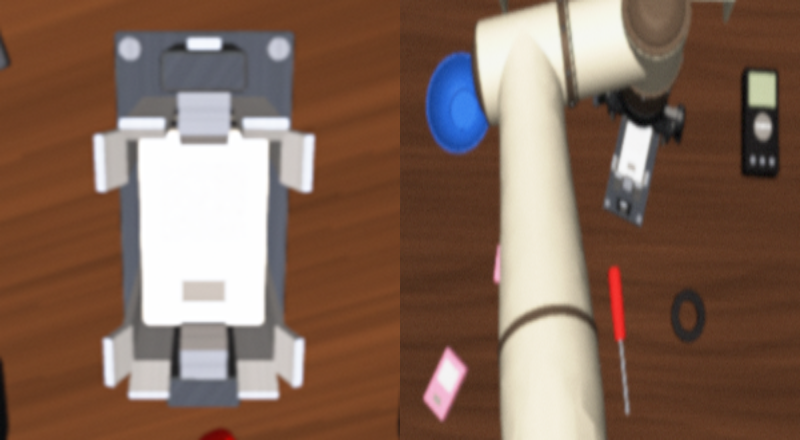

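The slim relay's top is level at ~95.8 mm, right at the lips' undersides. I want to confirm that the near lip overlaps its end.

```bash
python3 - <<'E'
from h import *
s,P=shot("wrist")
c,sn=np.cos(np.radians(-17.3)),np.sin(np.radians(-17.3)); D=P-[.6106,-.0393,0]
a=D[...,0]*c+D[...,1]*sn; b=-D[...,0]*sn+D[...,1]*c
for b0 in(0,.016,-.016):
  print(b0,[(round(x*1000),int(1000*np.median(P[m][:,2]))) for x in np.arange(-.05,.05,.002) if abs(x)>.03 for m in [(abs(a-x)<.001)&(abs(b-b0)<.004)&(s["z_map"]>0)&(P[...,2]>.005)] if m.any()])
E
```

```text
0 [(-50, 105), (-48, 106), (-46, 107), (-44, 108), (-42, 109), (-40, 106), (-38, 102), (-36, 98), (-34, 95), (-32, 95), (30, 95), (32, 95), (34, 95), (36, 99), (38, 103), (40, 107), (42, 109), (44, 108), (46, 106), (48, 106)]
0.016 [(-50, 130), (-48, 130), (-46, 128), (-44, 124), (-42, 107), (-40, 111), (-38, 94), (-36, 95), (-34, 95), (-32, 95), (30, 95), (32, 95), (34, 95), (36, 95), (38, 95), (40, 82), (42, 119), (44, 67), (46, 128), (48, 130)]
-0.016 [(-50, 130), (-48, 130), (-46, 128), (-44, 124), (-42, 107), (-40, 119), (-38, 94), (-36, 95), (-34, 95), (-32, 95), (30, 95), (32, 95), (34, 95), (36, 95), (38, 96), (40, 67), (42, 120), (44, 67), (46, 128), (48, 130)]
```

```bash
python3 -c "
from cell import manip
print(manip.job_done())"
```

```text
the job is handed in; nothing more can be done
None
```

I pressed both relays into the magazine, the thick one first and the slim one on top. Both lips are closed over the slim relay, whose top is level at about 95.8 mm. I handed the job in at about 20 s with the gripper open and clear; nothing else was touched during the moves.

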